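# Hang the maul on the drop-latch hook

### The arm

A 6-joint arm with a two-finger parallel gripper is mounted at the origin on the work surface. World frame = base frame: x ahead of the robot, y to its left, z up, the work surface at z = 0. Lengths are in mm, angles in degrees, forces in N, time in s.
With the tool pointing down it reaches from about 300 to 850 mm from the base axis. Payload 4.2 kg.
Tool frame: the origin (TCP) lies midway between the tips of the shut fingers; the grasp point (between the pads) lies 19 mm behind it; z points along the fingers, y is the line along which they close (so a half turn about z gives the same grasp; the last joint's range is limited). The gripper opens to 91 mm and grips with 3 to 60 N. Pads are 32 mm wide; open, the fingers measure 118 mm over their backs; the gripper's body (76 mm by 178 mm) begins 60 mm behind the grasp point.
Start: joints at [-74.828, 18.312, 89.639, -0, 72.044, -1.146], TCP at [161.558, -551.853, 213.976] pointing down, gripper open.
Joint ranges: [-177.97, 177.97], [-48.28, 115.42], [12.27, 149.76], [-77.06, 257.06], [2.81, 150.46], [-146.56, 146.56]. Speed limits (degrees/s): [147.25, 147.25, 180, 180, 180, 180].

### API

Orientations are given as [roll, pitch, yaw] about the fixed x, y, z axes, in that order (R = Rz(yaw) Ry(pitch) Rx(roll)).
In Python, from workcell import env gives the robot as it stands.
- The arm moves only by the shell command python3 -m jog 'ROWS' [FORCE]. ROWS is a JSON object of lists of equal length, an entry for each row: "jaw": the finger opening in mm, from 0 to 91.2; "slide": the shift along the tool's x, y, z in units of 30 mm (1.0 is 30 mm), a list of three; "spin": the turn about the tool's z in units of 8 degrees (1.0 is 8 degrees). In form: {"jaw": [jaw, ...], "slide": [[dx, dy, dz], ...], "spin": [spin, ...]}. A call has 1 to 10 rows; each row shifts and turns the commanded pose from where the row before left it, along the tool's axes as they then stand; what a row does not reach is not made up. A row lasts 1/10 s, in which the tool goes at most 50 mm and 8.59 degrees, less where a joint would pass 70% of its speed; a pose out of reach is approached as far as the arm can. A call is refused whole if a number of a shift passes 1 or a number of a turn 1, either way. A call with a gripper value outside its range is refused whole. The fingers move at their own pace and stop on an object; FORCE is the grip in N (left out, the last holds). Time passes only in rows, so rows that do not move let the fingers close. It gives the time, the measured TCP pose, the force, the opening and the grip force at its end, in the units of the state.
- env.state(): the state, without advancing time (a new reading comes with each control period).
- env.grab_frame(name): name is "scene" or "top" or "wrist"; returns the picture (384x512x3 uint8, red, green, blue); there is no depth.
- env.camera_model(name): a dict with "fx", "fy", "cx", "cy" (pixels), "camera_from_world" (4x4, takes a point from world to camera coordinates). Camera axes: x right, y up, looking along -z (the intrinsics and any distortion apply to the point x, -y, -z); pixel columns grow to the right and rows downward; lengths in mm; the calibration is good to about 2 mm. A picture is of the moment at which its call begins: read the wrist's pose just before it. camera_model takes no time and is no camera call; for the wrist camera it gives the pose at the moment of the call.
- env.job_done(): hands the job in; it is judged then, once.
The state is a dict: "time_s": time; "qpos": joint angles; "qvel": joint speeds; "effort": joint torques, N m; "ee_pos": TCP position; "ee_rot": TCP orientation; "force": force on the tool from outside, world axes, zero at the start; "torque": the same for the moment, N m; "gripper_width": finger opening in mm; "gripper_force": force on a finger pad.
Only numpy, scipy, OpenCV 4.12 (cv2) and the standard library are available. Lean on these libraries where they do the work, as an engineer would, in place of code of your own. Each camera call takes 0.05 s, during which the arm holds its last target. There are 200 camera calls.

### The job

Hang the maul that has a steel eye on the tool rack's drop-latch hook: slide its eye along the peg, under the keeper flap, until the flap drops shut behind it. Then tug it lightly back (about 6 N for half a second) against the shut flap to prove that it is caught, and leave it hanging freely. Be gentle with the hook, never more than 15 N on it, and leave the other things on the bench where they are.

Things in the scene. Friction and masses are not known exactly. Their poses are not given: they have to be found in the camera images.
- maul: Leather maul standing on its head, 207 mm tall, about 0.42 kg. Origin: centre of its underside; z up along the handle. White tapered head (58 to 64 mm dia, z 0 to 80), dark wood handle (22 to 29 mm dia, z 89 to 159), then a flat steel eye plate: 8 mm thick along x, 44 mm wide along y, z 167 to 207. Grip the plate's flat narrow sides from above. The only thing with an eye; either face may go first.
- maul_eye (a point): Centre of the hole in the maul's eye plate, 187 mm above the maul's underside; axes as the maul's. The hole runs along x, eight-sided, 20 mm wide; 10 mm of plate surround it above and below, 12 mm at the sides.
- hook: Steel drop-latch hook on the upright tool rack at the right of the bench; of the rack's three pegs the only one with a flap (the other two are plain, carry tools, 100 mm away or more). Origin: on the axis of the level peg, where it leaves the board; x points into the board, the peg runs along -x; z up. The peg is a 10 mm round bar, 125 mm long, with a round tip. The latch is a part clamped on it.
- peg_tip (a point): Outer end of the hook's peg, on its axis, 125 mm from the board; axes as the hook's. The latch's collar (26 mm dia, immovable) has its front face 57 to 73 mm in from this tip: nobody measured where, feel for it. The latch's arm, 12 mm wide, runs 40 to 45 mm above the peg axis from the collar out to 39 mm in front of its face; its end lip reaches down to 27 mm above the axis.
- keeper (a joint): Angle of the latch's keeper flap: 0 = plumb, shut, 2.5 mm above the peg; to 1.4 as it swings in and up; it cannot swing outward. 35 g, 18 mm wide, 4 mm thick, 27.5 mm long, its pin 30 mm in front of the collar's face. The eye lifts it with under 1 N; with the eye resting on the peg it drops behind the plate in the last 3 mm before the collar, with the eye over 2 mm off the peg it cannot.
- rack: The fixed plywood tool rack, an upright board 360 mm long, 18 mm thick, 285 mm high. Origin: under the middle of the board; x is the board's normal, away from the peg side.
- plain_maul: Bystander: wooden-headed maul without an eye, 146 mm tall, standing on its 68 mm head; origin at the centre of its underside.
- glue: Bystander: square white glue bottle, 60 mm wide, with a pointed spout, 140 mm tall; origin at the centre of its underside.
- dye: Bystander: dye bottle, 40 mm dia, 85 mm tall; origin at the centre of its underside.
- spool: Bystander: spool of thread, 42 mm dia, 50 mm tall; origin at the centre of its underside.
- slicker: Bystander: wooden edge slicker, 22 mm dia, 120 mm long, lying along its x; origin at the middle of its underside.
- punch: Bystander: steel hole punch, 14 mm dia, 115 mm long, lying along its x; origin at the middle of its underside.
- tin: Bystander: round lidded tin, 62 mm dia, 26 mm high; origin at the centre of its underside.
Mind the look-alikes: they are no part of the job. Leave any green look-alike of the maul alone.

How it is judged:
By the outcome, as a careful person would: the job done as asked, in the order asked, and still so for the second after the job is handed in, with the robot touching nothing.
It also fails if it takes over 67 s, if anything falls off the work surface, if the arm or the gripper's body presses on something with over 40 N, if the wrist force passes 120 N, or if a joint passes its speed limit or range.

## Working session

There is one attempt and no reset: what is moved stays moved. The work goes in short steps, Python scripts to look and compute and a shell command to move; the robot and the scene stay as the last step left them, time stands still between calls to the robot, and variables do not carry over. Pictures are saved under pics/ and viewed, at most 10 in all, crops included, and the job is handed in when it is done.

```bash
mkdir -p pics; ls
python3 - <<'E'
from workcell import env
import cv2,numpy as np
for n in("scene","top"):
    f=env.grab_frame(n); cv2.imwrite(f"pics/{n}0.png",cv2.resize(f[:,:,::-1],(800,600),interpolation=cv2.INTER_CUBIC)); cv2.imwrite(f"pics/{n}_raw.png",f[:,:,::-1])
    m=env.camera_model(n); print({k:np.round(v,3).tolist() for k,v in m.items()})
s=env.state();print(s)
E
```

```text
pics
{'fx': 439.032, 'fy': 439.032, 'cx': 254.948, 'cy': 192.293, 'camera_from_world': [[0.649, 0.761, -0.016, -385.99], [-0.552, 0.485, 0.678, 195.605], [0.524, -0.431, 0.735, -1722.437], [0.0, 0.0, 0.0, 1.0]]}
{'fx': 378.658, 'fy': 378.658, 'cx': 260.854, 'cy': 188.552, 'camera_from_world': [[-0.023, -1.0, -0.008, -1.367], [0.982, -0.024, 0.187, -620.264], [-0.187, -0.003, 0.982, -1045.514], [0.0, 0.0, 0.0, 1.0]]}
{'time_s': 0.1, 'qpos': array([-7.48273692e+01,  1.83476214e+01,  8.96989949e+01, -1.12382761e-03,
        7.20443933e+01, -1.14365454e+00]), 'qvel': array([ 0.08781648, -0.21424778, -0.1564193 , -0.01396027, -0.05992254,
        0.01824492]), 'effort': array([ 6.36234131e-05, -4.13333631e+01, -2.32508790e+01,  7.28529179e-02,
        4.21567995e-02, -4.51069855e-05]), 'ee_pos': array([ 161.43848192, -551.40132118,  213.21078804]), 'ee_rot': array([-1.79908987e+02, -7.48151703e-04,  1.63166320e+01]), 'force': array([ 0.37836681, -0.95382387,  0.0461666 ]), 'torque': array([0.00963989, 0.02902908, 0.04980916]), 'gripper_force': 0.0, 'gripper_width': 90.85973327083731}
```

View pics/scene0.png

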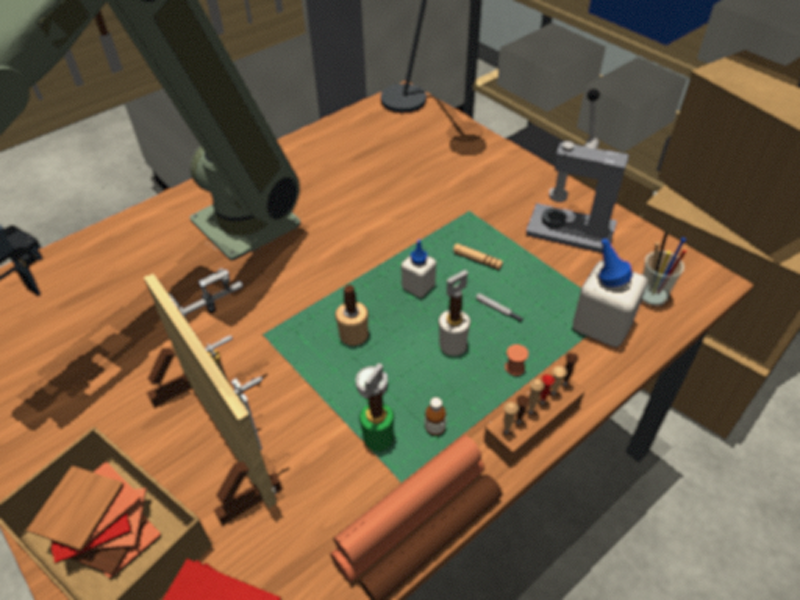

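View pics/top0.png

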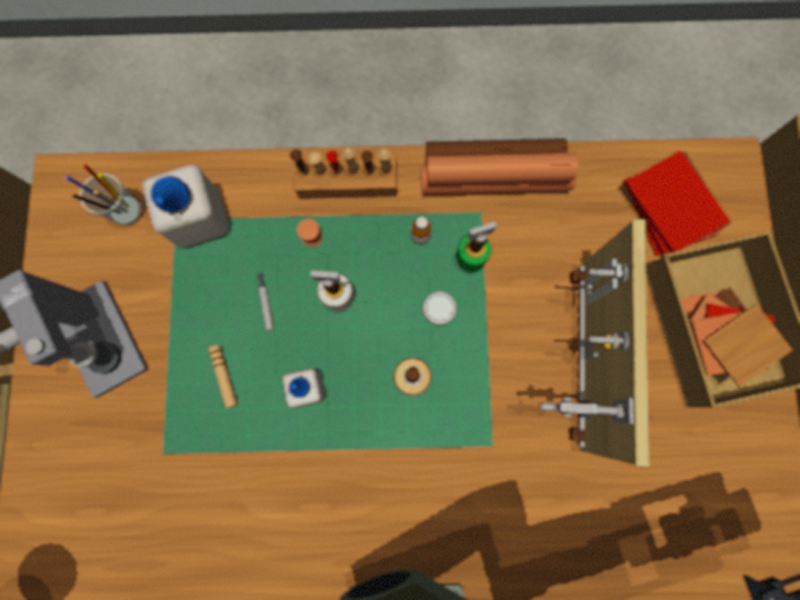

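Candidates: a white-headed maul with a steel eye (scene 455,325; top 332,288), a green look-alike (scene 377,425; top 475,245), and a wooden plain maul (scene 352,320). The white one fits the description. I'll confirm it and the hook in an enlarged crop.

Run:
```python
import cv2,numpy as np
s=cv2.imread("pics/scene_raw.png");t=cv2.imread("pics/top_raw.png")
# raw crops, 400x300 each: 100x75 @4
def c(i,x,y,w=80,h=60): return cv2.resize(i[y:y+h,x:x+w],(400,300),interpolation=cv2.INTER_CUBIC)
cv2.imwrite("pics/crop1.png",np.vstack([np.hstack([c(s,255,170),c(s,90,170)]),np.hstack([c(t,175,160),c(t,335,230)])]))
```

```text
(no output)
```

View pics/crop1.png

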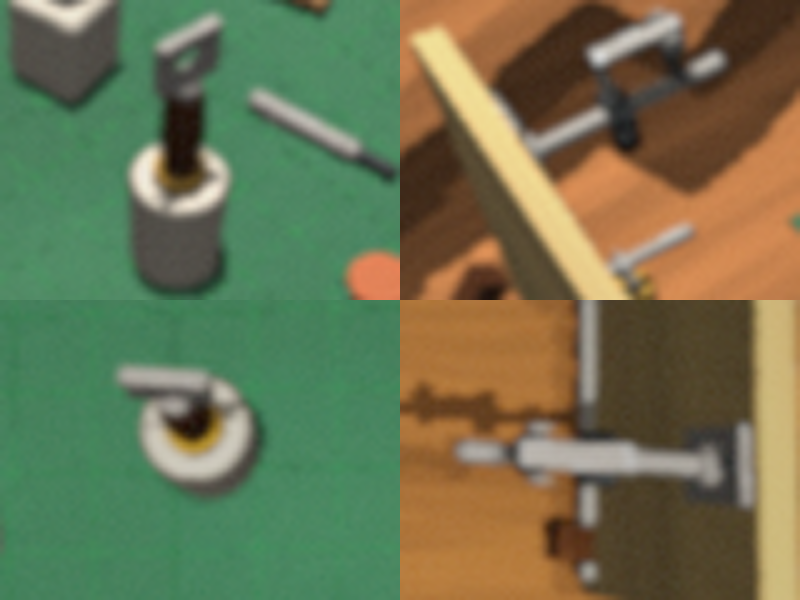

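The crop confirms the white-headed maul's eye plate with its hole (crop 185,60), and in the top view its plate top runs (120,375)–(212,378). The hook with arm and flap is the rear peg: tip at crop (725,62) in the scene view and (460,452) in the top view.

```bash
cat > h.py <<'E'
import numpy as np,cv2
from workcell import env
def P(n,m=None):
    m=m or env.camera_model(n); K=np.array([[m['fx'],0,m['cx']],[0,m['fy'],m['cy']],[0,0,1]])
    return K@np.diag([1,-1,-1])@np.array(m['camera_from_world'])[:3]
def proj(n,p,m=None):
    p=np.atleast_2d(p); q=(P(n,m)@np.c_[p,np.ones(len(p))].T).T; return q[:,:2]/q[:,2:]
def onz(n,uv,z,m=None):
    A=P(n,m); M=np.c_[A[:,0],A[:,1],A[:,2]*z+A[:,3]]; s=np.linalg.inv(M)@np.r_[uv,1]; return np.r_[s[:2]/s[2],z]
def tri(a,b,na="scene",nb="top",ma=None,mb=None):
    X=cv2.triangulatePoints(P(na,ma),P(nb,mb),np.array(a,float).reshape(2,1),np.array(b,float).reshape(2,1)).ravel(); X=X[:3]/X[3]
    return X, proj(na,X,ma)[0]-a, proj(nb,X,mb)[0]-b
E
python3 - <<'E'
from h import *
np.set_printoptions(precision=1,suppress=True)
print("plate L",tri((286.6,179.6),(199,175)),onz("top",(199,175),207))
print("plate R",tri((299,174),(217.4,175.6)),onz("top",(217.4,175.6),207))
print("head top rim c",onz("top",(175+39/1,160+27),80), onz("scene",(255+36,170+35),80))
print("tip",tri((155,182.4),(347,260.4))); print("root",tri((116,199.6),(395,262.6)))
for n in("scene","top"): print("board top",[onz(n,p,285) for p in ([(93,178),(157,266)] if n=="scene" else [(409,142),(411,296)])])
E
```

```text
plate L (array([623.4, 123.3, 194.1]), array([ 5. , -1.7]), array([7. , 3.7])) [630.7 139.2 207. ]
plate R (array([640.1, 110.5, 225.6]), array([-6.1,  1.4]), array([-8.1, -6.2])) [627.9  92.5 207. ]
head top rim c [623.8 117.5  80. ] [631.  120.5  80. ]
tip (array([ 411. , -212. ,  239.3]), array([-0.8, -0. ]), array([-1.1, -0.6]))
root (array([ 401.5, -325.7,  242.4]), array([0.2, 0. ]), array([0.3, 0.2]))
board top [array([ 330. , -345.6,  285. ]), array([ 686.6, -364.4,  285. ])]
board top [array([ 679.8, -368.4,  285. ]), array([ 330.2, -339. ,  285. ])]
```

```bash
python3 - <<'E'
from h import *
np.set_printoptions(precision=1,suppress=True)
print("plate A",tri((299,174),(199,175))); print("plate B",tri((286.6,179.6),(217.4,175.6)))
E
python3 -m jog '{"jaw":[90,90,90,90,90,90,90,90],"slide":[[0,0,-1],[0,0,-1],[0,0,-1],[0,0,-1],[0,0,-1],[0,0,-1],[0,0,-1],[0,0,-1]],"spin":[0.82,0.82,0.82,0,0,0,0,0]}'
python3 -m jog '{"jaw":[90,90,90,90,90,90,90,90],"slide":[[0.5,-1,0],[0.5,-1,0],[0.5,-1,0],[0.5,-1,0],[0.5,-1,0],[0.5,-1,0],[0.5,-1,0],[0.5,-1,0]],"spin":[0,0,0,0,0,0,0,0]}'
python3 -m jog '{"jaw":[90,90,90,90,90,90,90,90],"slide":[[0.5,-1,0],[0.5,-1,0],[0.5,-1,0],[0.5,-1,0],[0.5,-1,0],[0.5,-0.5,0],[0.5,0,0],[0,0,0]],"spin":[0,0,0,0,0,0,0,0]}'
python3 - <<'E'
from h import *
import pickle
s=env.state();m=env.camera_model("wrist");f=env.grab_frame("wrist")
pickle.dump(m,open("w1.pkl","wb"));cv2.imwrite("pics/w1_raw.png",f[:,:,::-1]);cv2.imwrite("pics/w1.png",cv2.resize(f[:,:,::-1],(800,600)))
print(s['ee_pos'],s['ee_rot'],m['fx'],np.round(np.linalg.inv(m['camera_from_world'])[:3,3],1),proj("wrist",[[411,-212,240],[402,-340,240],[630,116,207]],m))
E
```

```text
plate A (array([632.6, 141.6, 204.6]), array([-0.6,  0.2]), array([-0.8, -0.5]))
plate B (array([628.8,  94.3, 209.9]), array([-0.6,  0.2]), array([-0.9, -0.6]))
time_s: 0.9
ee_pos: [161.5, -551.5, 454.8]
ee_rot: [-180.0, 0.0, -3.4]
force: [0.3, -0.4, 0.5]
gripper_width: 90.0
gripper_force: 0.0
time_s: 1.7
ee_pos: [295.8, -317.9, 453.6]
ee_rot: [-180.0, 0.0, -3.4]
force: [-0.4, 0.3, 0.1]
gripper_width: 89.9
gripper_force: 0.0
time_s: 2.5
ee_pos: [411.3, -161.1, 452.9]
ee_rot: [180.0, 0.1, -3.3]
force: [-0.0, -0.0, -0.4]
gripper_width: 90.0
gripper_force: 0.0
[ 411.2760381  -161.05508218  452.91514514] [ 1.79997986e+02  8.59317525e-02 -3.29031147e+00] 265.8763044793984 [ 488.8 -166.8  623.8] [[289.19697695 166.56925373]
 [376.63154132 167.61126836]
 [ 44.44484938  19.24028702]]
```

View pics/w1.png

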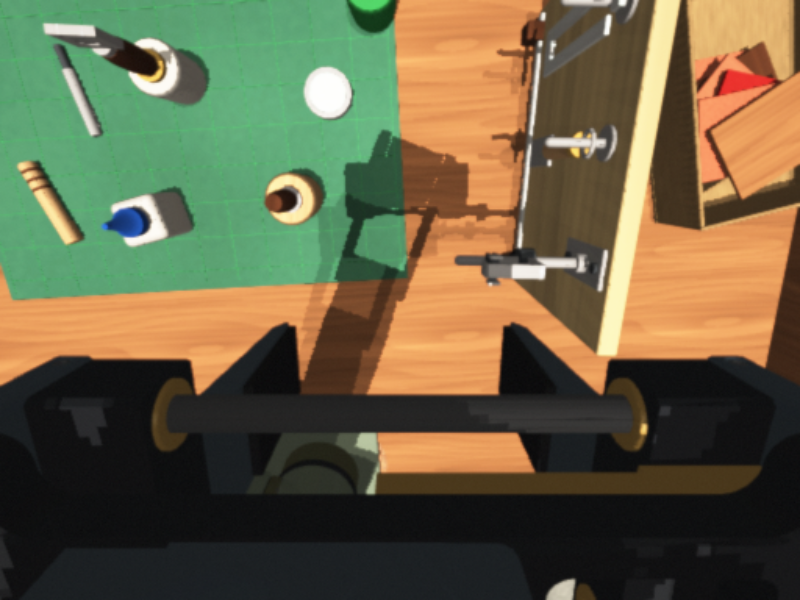

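View: peg tip at (456,261) and latch collar around (540,270) match the prediction; the maul is upper left. I'll take two closer views of the hook.

```bash
cat > snap.py <<'E'
import sys,pickle
from h import *
n=sys.argv[1]; s=env.state();m=env.camera_model("wrist");f=env.grab_frame("wrist")
pickle.dump(m,open(n+".pkl","wb"));cv2.imwrite(f"pics/{n}_raw.png",f[:,:,::-1])
print(s['ee_pos'],s['ee_rot'],np.round(s['force'],2))
E
python3 -m jog '{"jaw":[90,90,90,90,90,90,90],"slide":[[-0.49,0.42,0.95],[-0.49,0.42,0.95],[-0.49,0.42,0.95],[-0.49,0.42,0.95],[-0.49,0.42,0.95],[0,0,0],[0,0,0]],"spin":[0,0,0,0,0,0,0]}'; python3 snap.py w2
python3 -m jog '{"jaw":[90,90,90,90,90],"slide":[[-0.9,0,0],[-0.9,0,0],[-0.9,0,0],[0,0,0],[0,0,0]],"spin":[0,0,0,0,0]}'; python3 snap.py w3
python3 - <<'E'
from h import *
import pickle
o=[]
for n in("w2","w3"):
    m=pickle.load(open(n+".pkl","rb"));f=cv2.imread(f"pics/{n}_raw.png"); q=proj("wrist",[[411,-212,240],[402,-336,240]],m);print(q)
    c=q.mean(0).astype(int);x=max(0,min(512-160,c[0]-80));y=max(0,min(384-60,c[1]-30));print(x,y)
    o.append(cv2.resize(f[y:y+60,x:x+160],(800,300),interpolation=cv2.INTER_CUBIC))
cv2.imwrite("pics/crop2.png",np.vstack(o))
E
```

```text
time_s: 3.25
ee_pos: [332.7, -220.0, 312.1]
ee_rot: [180.0, -0.0, -3.5]
force: [0.0, 0.1, 0.3]
gripper_width: 90.0
gripper_force: 0.0
[ 332.66853732 -219.95066099  312.12072435] [ 1.79995894e+02 -4.17871407e-02 -3.50400471e+00] [0.01 0.06 0.26]
time_s: 3.8
ee_pos: [253.2, -215.1, 313.1]
ee_rot: [179.9, -0.2, -3.4]
force: [-0.0, 0.4, -0.7]
gripper_width: 89.8
gripper_force: 0.0
[ 253.15361779 -215.08511368  313.06228021] [179.86857831  -0.20945643  -3.37334583] [-0.04  0.45 -0.71]
[[239.36690534 113.52151904]
 [380.56495989 115.06459958]]
229 84
[[237.9899968   10.54510767]
 [392.46338911  12.92524706]]
235 0
```

View pics/crop2.png

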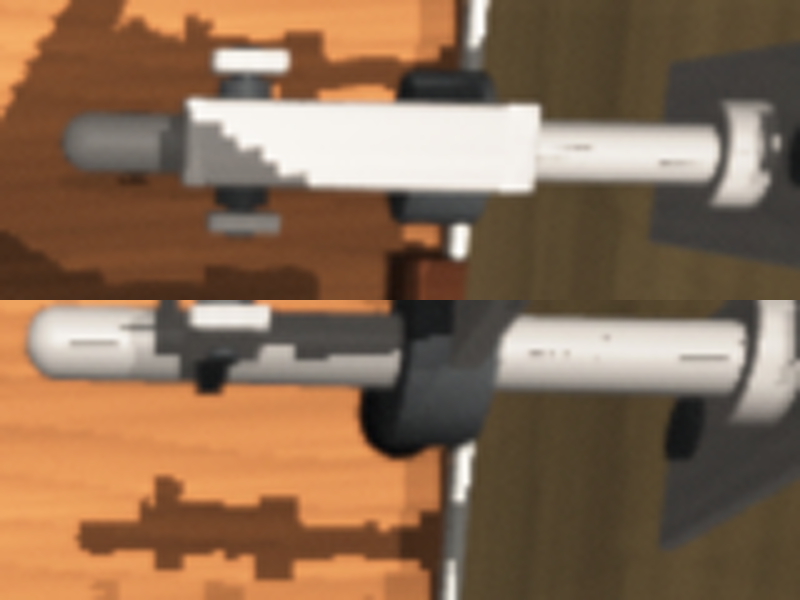

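The crops show the peg tip at (62,142) in w2 and (28,342) in w3. The axis at the flange is (715,153) and (745,357), the collar front is at about x=400 (w2), and the arm end is at x=186.

Run:
```python
from h import *
import pickle
from scipy.optimize import least_squares
np.set_printoptions(precision=1,suppress=True)
m2,m3=[pickle.load(open(n+".pkl","rb")) for n in("w2","w3")]
print("tip",tri((241,112),(240.2,7.9),"wrist","wrist",m2,m3)); print("root",tri((371.6,114.2),(383.7,11.0),"wrist","wrist",m2,m3))
obs=[("wrist",m2,(241,112)),("wrist",m3,(240.2,7.9)),("scene",None,(155,182.4)),("top",None,(347,260.4))]
# hook: tip + yaw ; level peg
line=[(m2,(371.6,114.2)),(m3,(383.7,11.0))]
def res(p):
    t=p[:3];d=np.array([np.cos(p[3]),np.sin(p[3]),0]); r=[]
    for n,m,uv in obs: r+=list((proj(n,t,m)[0]-uv)*(1 if n=="wrist" else .5))
    for i,(m,uv) in enumerate(line): r+=list(proj("wrist",t+p[4+i]*d,m)[0]-uv)
    return r
s=least_squares(res,[411,-212,240,np.radians(-94),110,110]);print(s.x[:3],np.degrees(s.x[3]),s.x[4:],s.fun)
# collar front (w2 px 400 at side, z=axis) and arm end
print("arm end top z+45",onz("wrist",(229+37,112),s.x[2]+45,m2),"collar",onz("wrist",(229+79.5,84+20),s.x[2],m2),"lower",onz("wrist",(229+78,84+42),s.x[2],m2))
# maul in w1 : plate
m1=pickle.load(open("w1.pkl","rb"));k=.64
for uv in[(45,27),(110,40)]: print("plate",onz("wrist",np.array(uv)*k,207,m1))
```

```text
tip (array([ 412.2, -213.8,  241.7]), array([ 0.2, -0. ]), array([-0.2,  0. ]))
root (array([ 403.2, -327.6,  242.1]), array([0.4, 0.1]), array([-0.5, -0.1]))
[ 412.1 -213.8  241.7] -94.45475821982974 [113.9 114.7] [ 0.2  0.  -0.2  0.  -0.6 -0.  -0.1 -0.6  0.  -0.  -0.   0. ]
arm end top z+45 [ 410.6 -233.6  286.7] collar [ 415.2 -272.4  241.7] lower [ 396.7 -270.9  241.7]
plate [633.6 136.8 207. ]
plate [620.3  82.2 207. ]
```

```bash
python3 -m jog '{"jaw":[90,90,90,90,90,90],"slide":[[0.75,-0.97,0],[0.75,-0.97,0],[0.75,-0.97,0],[0.75,-0.97,0],[0.75,-0.97,0],[0.75,-0.97,0]],"spin":[0,0,0,0,0,0]}'
python3 -m jog '{"jaw":[90,90,90,90,90,90,90,90],"slide":[[0.75,-0.97,0],[0.75,-0.97,0],[0.75,-0.97,0],[0.75,-0.97,0],[0.75,-0.97,0],[0.75,-0.97,0],[0,0,0],[0,0,0]],"spin":[0,0,0,0,0,0,0,0]}'; python3 snap.py w4
python3 - <<'E'
from h import *
import pickle
m=pickle.load(open("w4.pkl","rb"));f=cv2.imread("pics/w4_raw.png"); q=proj("wrist",[[630,116,207]],m);print(q)
x,y=(q[0]-[80,60]).astype(int);x=max(0,x);y=max(0,y);print(x,y)
cv2.imwrite("pics/crop3.png",cv2.resize(f[y:y+120,x:x+160],(800,600),interpolation=cv2.INTER_CUBIC))
E
```

```text
time_s: 4.45
ee_pos: [399.3, -46.1, 311.8]
ee_rot: [-180.0, -0.1, -3.3]
force: [0.2, -1.2, 0.1]
gripper_width: 90.3
gripper_force: 0.0
time_s: 5.25
ee_pos: [542.8, 119.5, 310.6]
ee_rot: [180.0, 0.1, -3.2]
force: [0.4, -0.0, -0.7]
gripper_width: 89.8
gripper_force: 0.0
[542.76007122 119.54478547 310.58679835] [ 1.79966420e+02  7.63444078e-02 -3.23495970e+00] [ 0.35 -0.05 -0.72]
[[252.54120691 103.17762933]]
172 43
```

View pics/crop3.png

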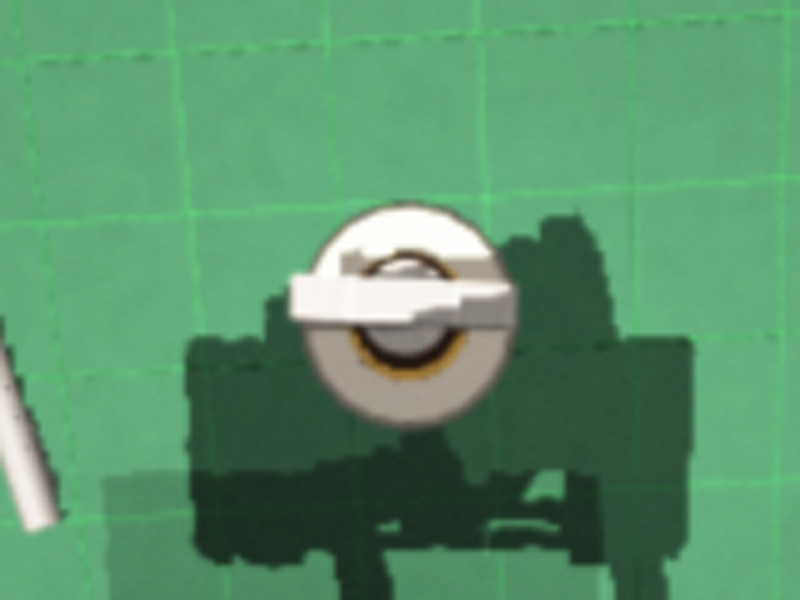

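The top face of the plate has corners at about (290,277), (516,285), (516,328) and (290,320), centred at (403,302). It is almost directly below.

Run:
```python
from h import *
import pickle
m=pickle.load(open("w4.pkl","rb"))
C=np.array([onz("wrist",(172+(u+.5)/5-.5,43+(v+.5)/5-.5),207,m) for u,v in[(290,277),(516,285),(516,328),(290,320)]])
print(C.round(1));c=C.mean(0);d=(C[0]+C[3]-C[1]-C[2])[:2]/2;print(c,np.linalg.norm(d),"plate yaw",np.degrees(np.arctan2(d[1],d[0]))-90)
s=env.state();print(s['ee_pos'],s['ee_rot']); y=np.radians(-3.2);D=c-s['ee_pos'];print("tool dx,dy",np.cos(y)*D[0]+np.sin(y)*D[1],np.sin(y)*D[0]-np.cos(y)*D[1])
```

```text
[[636.1 138.1 207. ]
 [632.1  94.  207. ]
 [624.   94.3 207. ]
 [628.1 138.8 207. ]]
[630.07290311 116.31327776 207.        ] 44.42404113642393 plate yaw -5.206067580615738
[542.21638941 118.75788245 311.02044592] [ 1.79966386e+02  4.91014025e-02 -3.29580700e+00]
tool dx,dy 87.85598618699733 -2.463489841732107
```

```bash
python3 -m jog '{"jaw":[90,90,90,90,90,90,90],"slide":[[0.98,-0.03,0],[0.98,-0.03,0],[0.97,-0.02,0],[0,0,1],[0,0,1],[0,0,0],[0,0,0]],"spin":[0.25,0,0,0,0,0,0]}'; python3 -c "
from workcell import env;s=env.state();print(s['ee_pos'],s['ee_rot'])"
```

```text
time_s: 6.0
ee_pos: [629.6, 112.8, 252.2]
ee_rot: [180.0, -0.0, -5.4]
force: [-0.4, -0.1, 0.1]
gripper_width: 89.9
gripper_force: 0.0
[629.63217622 112.83043779 252.23968283] [ 1.79993731e+02 -1.23981595e-02 -5.40570150e+00]
```

```bash
python3 -m jog '{"jaw":[90,90,90,90,90],"slide":[[0.02,-0.11,0],[0,0,0.9],[0,0,0.9],[0,0,0.87],[0,0,0]],"spin":[0,0,0,0,0]}'; python3 -m jog '{"jaw":[60,50,42,38,36,36,36,36],"slide":[[0,0,0],[0,0,0],[0,0,0],[0,0,0],[0,0,0],[0,0,0],[0,0,0],[0,0,0]],"spin":[0,0,0,0,0,0,0,0]}' 30
```

```text
time_s: 6.5
ee_pos: [629.2, 116.5, 169.6]
ee_rot: [179.9, 0.3, -5.4]
force: [-0.5, 0.3, 0.5]
gripper_width: 90.4
gripper_force: 0.0
time_s: 7.3
ee_pos: [630.8, 116.8, 171.6]
ee_rot: [-180.0, -0.0, -5.4]
force: [0.5, 0.9, 1.4]
gripper_width: 43.7
gripper_force: 30.0
```

```bash
python3 -m jog '{"jaw":[36,36,36,36,36,36,36,36,36],"slide":[[0,0,-0.3],[0,0,-0.6],[0,0,-0.9],[0,0,-0.9],[0,0,-0.9],[0,0,-0.9],[0,0,-0.6],[0,0,-0.3],[0,0,0]],"spin":[0,0,0,0,0,0,0,0,0]}' 
python3 -m jog '{"jaw":[36,36,36,36,36,36,36,36,36,36],"slide":[[0,0,0],[0,0,0],[0,0,0],[0,0,0],[0,0,0],[0,0,0],[0,0,0],[0,0,0],[0,0,0],[0,0,0]],"spin":[-0.5,-0.9,-0.9,-0.9,-0.9,-0.9,-0.9,-0.9,-0.9,-0.9]}' 
python3 -m jog '{"jaw":[36,36,36,36,36,36,36,36,36,36],"slide":[[0,0,0],[0,0,0],[0,0,0],[0,0,0],[-0.5,-0.3,0],[-0.8,-0.5,0],[-0.8,-0.5,0],[-0.8,-0.5,0],[-0.8,-0.5,0],[-0.8,-0.5,0]],"spin":[-0.9,-0.9,-0.56,-0.4,0,0,0,0,0,0]}'
```

```text
time_s: 8.2
ee_pos: [630.9, 116.6, 334.0]
ee_rot: [-180.0, -0.1, -5.4]
force: [0.0, 0.1, -5.0]
gripper_width: 44.1
gripper_force: 30.0
time_s: 9.2
ee_pos: [630.0, 116.5, 331.1]
ee_rot: [-179.8, 0.2, 63.7]
force: [0.1, 0.6, -4.2]
gripper_width: 43.7
gripper_force: 30.0
time_s: 10.2
ee_pos: [534.8, -12.2, 331.4]
ee_rot: [-179.8, 0.0, 85.5]
force: [0.1, -0.6, -4.1]
gripper_width: 43.8
gripper_force: 30.0
```

```bash
python3 -m jog '{"jaw":[36,36,36,36,36,36,36,36,36,36],"slide":[[-0.8,-0.5,0],[-0.8,-0.5,0],[-0.8,-0.5,0],[-0.8,-0.55,0],[-0.8,-0.55,0],[-0.7,-0.5,0],[-0.4,-0.3,0.3],[0,0,0.8],[0,0,0.6],[0,0,0]],"spin":[0,0,0,0,0,0,0,0,0,0]}' ; python3 -m jog '{"jaw":[36,36,36],"slide":[[0,0,0],[0,0,0],[0,0,0]],"spin":[0,0,0]}'; python3 snap.py w5;  python3 - <<'E'
from h import *
import pickle
m=pickle.load(open("w5.pkl","rb"));print(proj("wrist",[[412.1,-213.8,241.7]],m), env.state()['force'])
f=cv2.imread("pics/w5_raw.png");cv2.imwrite("pics/w5.png",cv2.resize(f,(800,600)))
E
```

```text
time_s: 11.2
ee_pos: [420.0, -155.1, 278.6]
ee_rot: [-179.5, -0.1, 85.5]
force: [-0.7, 0.0, -4.0]
gripper_width: 43.7
gripper_force: 30.0
time_s: 11.5
ee_pos: [423.3, -156.0, 283.2]
ee_rot: [179.9, 0.0, 85.5]
force: [0.2, 0.3, -4.7]
gripper_width: 43.8
gripper_force: 30.0
[ 423.28317969 -156.02253174  283.18491728] [1.79906722e+02 3.46177883e-02 8.55367474e+01] [ 0.24  0.33 -4.66]
[[248.20387977 268.25236748]] [ 0.42888119 -1.01784824 -3.70820628]
```

View pics/w5.png

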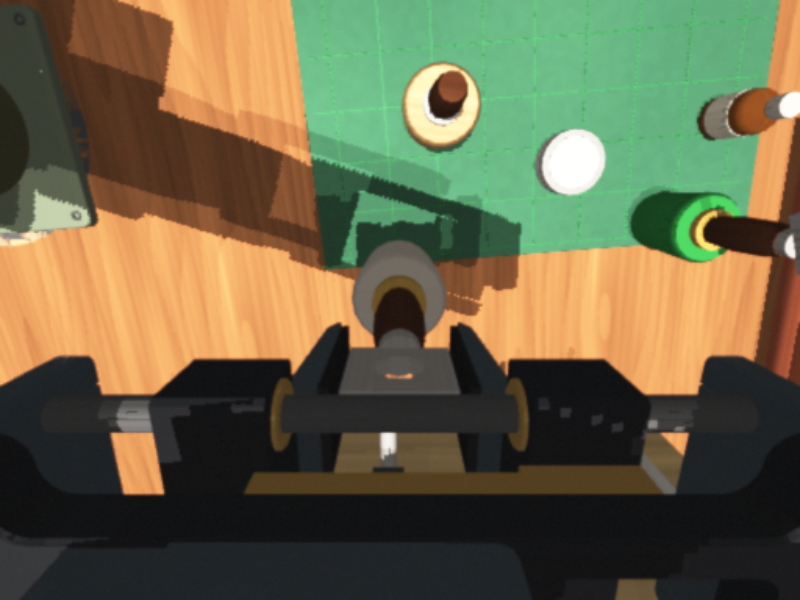

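```bash
python3 -m jog '{"jaw":[36,36,36,36,36,36],"slide":[[0,-0.22,0.4],[0,0,0.7],[0,0,0.6],[0,0,0.2],[0,0,0],[0,0,0]],"spin":[0,0,0,0,0,0]}' ;  python3 - <<'E'
from h import *
import pickle
m=pickle.load(open("w5.pkl","rb"));e=np.array([423.3,-156,283.2+15.4]);print(proj("wrist",[e+[0,0,-107],e+[0,0,-187]],m)/.64)
ps=[env.state() for _ in range(3)]
for s in ps:
    p=s['ee_pos'];print(p, s['ee_rot'],s['force'],"lat err",p[0]-(412.1+.0776*(p[1]+213.8)))
E
```

```text
time_s: 12.15
ee_pos: [416.9, -155.7, 226.3]
ee_rot: [179.9, 0.0, 85.5]
force: [1.2, -0.4, -4.3]
gripper_width: 43.8
gripper_force: 30.0
[[399.00144372 298.38075457]
 [398.76076289 271.8143879 ]]
[ 416.94753951 -155.71271436  226.33475079] [1.79889097e+02 3.84028864e-02 8.55232982e+01] [ 1.23158965 -0.38543846 -4.28754014] lat err 0.33996614945442616
[ 416.94753951 -155.71271436  226.33475079] [1.79889097e+02 3.84028864e-02 8.55232982e+01] [ 1.23158965 -0.38543846 -4.28754014] lat err 0.33996614945442616
[ 416.94753951 -155.71271436  226.33475079] [1.79889097e+02 3.84028864e-02 8.55232982e+01] [ 1.23158965 -0.38543846 -4.28754014] lat err 0.33996614945442616
```

```bash
python3 -m jog '{"jaw":[36,36,36,36,36,36,36],"slide":[[-0.4,0,0],[-0.5,0,0],[-0.5,0,0],[-0.4,-0.01,0],[-0.2,0,0],[0,0,0],[0,0,0]],"spin":[0,0,0,0,0,0,0]}' ; python3 -m jog '{"jaw":[36,36,36,36,36],"slide":[[-0.15,0,0],[-0.15,0,0],[-0.1,0,0],[0,0,0],[0,0,0]],"spin":[0,0,0,0,0]}'
```

```text
time_s: 12.85
ee_pos: [411.2, -215.1, 225.4]
ee_rot: [180.0, -0.0, 85.5]
force: [0.1, 0.1, -5.1]
gripper_width: 44.1
gripper_force: 30.0
time_s: 13.35
ee_pos: [410.3, -227.2, 225.3]
ee_rot: [-180.0, -0.0, 85.5]
force: [-1.1, -0.6, -4.0]
gripper_width: 44.1
gripper_force: 30.0
```

```bash
python3 -m jog '{"jaw":[36,36,36],"slide":[[0,0.03,0.08],[0,0,0],[0,0,0]],"spin":[0,0,0]}' | sed -n '2p;4p'; for i in 1; do python3 -m jog '{"jaw":[36,36,36],"slide":[[0,0,0.03],[0,0,0],[0,0,0]],"spin":[0,0,0]}'| sed -n '2p;4p'; done; python3 -m jog '{"jaw":[36,36,36],"slide":[[0,0,0.02],[0,0,0],[0,0,0]],"spin":[0,0,0]}'| sed -n '2p;4p'
```

```text
ee_pos: [411.1, -227.1, 222.8]
force: [-0.5, 0.4, -4.0]
ee_pos: [411.2, -227.3, 222.1]
force: [0.2, 0.3, -3.8]
ee_pos: [411.1, -227.3, 221.4]
force: [-0.6, 0.5, -3.5]
```

```bash
python3 -m jog '{"jaw":[36,36,36],"slide":[[0,0,0.02],[0,0,0],[0,0,0]],"spin":[0,0,0]}'| sed -n '2p;4p';python3 -m jog '{"jaw":[36,36,36],"slide":[[0,0,0.02],[0,0,0],[0,0,0]],"spin":[0,0,0]}'| sed -n '2p;4p'
```

```text
ee_pos: [411.1, -227.3, 220.8]
force: [0.5, 0.6, -4.7]
ee_pos: [411.2, -227.3, 220.6]
force: [-1.2, 0.1, -1.3]
```

```bash
python3 -m jog '{"jaw":[36,36,36],"slide":[[0,0,0.02],[0,0,0],[0,0,0]],"spin":[0,0,0]}'| sed -n '2p;4p'
```

```text
ee_pos: [411.3, -227.3, 220.4]
force: [-2.3, 1.2, 5.6]
```

```bash
python3 -m jog '{"jaw":[36,36,36,36,36],"slide":[[0,0,-0.04],[-0.1,0,0],[-0.1,0,0],[0,0,0],[0,0,0]],"spin":[0,0,0,0,0]}'| sed -n '2p;4p';python3 -m jog '{"jaw":[36,36,36,36,36],"slide":[[-0.1,0,0],[-0.1,0,0],[-0.1,0,0],[0,0,0],[0,0,0]],"spin":[0,0,0,0,0]}'| sed -n '2p;4p'
```

```text
ee_pos: [410.9, -233.8, 220.7]
force: [0.9, -0.4, -1.8]
ee_pos: [409.8, -242.9, 220.7]
force: [-0.2, -0.9, -2.3]
```

```bash
python3 -m jog '{"jaw":[36,36,36,36,36],"slide":[[-0.08,0,0],[-0.08,0,0],[-0.08,0,0],[0,0,0],[0,0,0]],"spin":[0,0,0,0,0]}'| sed -n '2,4p';python3 -m jog '{"jaw":[36,36,36,36,36],"slide":[[-0.08,0,0],[-0.08,0,0],[-0.06,0,0],[0,0,0],[0,0,0]],"spin":[0,0,0,0,0]}'| sed -n '2,4p'
```

```text
ee_pos: [409.3, -249.8, 220.7]
ee_rot: [-180.0, 0.0, 85.5]
force: [0.4, -1.0, -4.0]
ee_pos: [408.9, -256.2, 220.8]
ee_rot: [-180.0, 0.0, 85.5]
force: [0.7, -0.6, -4.7]
```

```bash
python3 -m jog '{"jaw":[36,36,36,36,36],"slide":[[-0.07,0,0.005],[-0.07,0,0.005],[-0.06,0,0],[0,0,0],[0,0,0]],"spin":[0,0,0,0,0]}'| sed -n '2p;4p'; python3 -m jog '{"jaw":[36,36,36],"slide":[[-0.03,0,0],[0,0,0],[0,0,0]],"spin":[0,0,0]}'| sed -n '2p;4p'
```

```text
ee_pos: [408.5, -262.3, 220.7]
force: [-0.1, -0.3, -2.0]
ee_pos: [408.4, -262.8, 220.7]
force: [0.3, 1.1, -2.0]
```

```bash
python3 -m jog '{"jaw":[36,36,36],"slide":[[-0.03,0,0],[0,0,0],[0,0,0]],"spin":[0,0,0]}'| sed -n '2p;4p'; python3 -m jog '{"jaw":[36,36,36],"slide":[[-0.02,0,0],[0,0,0],[0,0,0]],"spin":[0,0,0]}'| sed -n '2p;4p'
```

```text
ee_pos: [408.3, -263.7, 220.6]
force: [-0.2, 1.8, -0.6]
ee_pos: [408.3, -264.4, 220.6]
force: [0.2, 2.3, -0.5]
```

```bash
python3 -m jog '{"jaw":[36,36,36],"slide":[[-0.02,0,-0.01],[0,0,0],[0,0,0]],"spin":[0,0,0]}'| sed -n '2p;4p'; python3 -m jog '{"jaw":[36,36,36],"slide":[[-0.02,0,0],[0,0,0],[0,0,0]],"spin":[0,0,0]}'| sed -n '2p;4p'
```

```text
ee_pos: [408.1, -265.2, 220.7]
force: [0.1, 0.1, -2.6]
ee_pos: [408.1, -265.6, 220.7]
force: [0.7, 1.2, -2.8]
```

```bash
python3 -m jog '{"jaw":[36,36,36],"slide":[[-0.02,0,0],[0,0,0],[0,0,0]],"spin":[0,0,0]}'| sed -n '2p;4p'; python3 -m jog '{"jaw":[36,36,36],"slide":[[-0.02,0,0],[0,0,0],[0,0,0]],"spin":[0,0,0]}'| sed -n '2p;4p'
```

```text
ee_pos: [408.0, -266.3, 220.8]
force: [-0.6, -0.0, -4.3]
ee_pos: [408.0, -266.8, 220.8]
force: [1.3, 0.2, -3.9]
```

```bash
python3 -m jog '{"jaw":[36,36,36],"slide":[[-0.02,0,0],[0,0,0],[0,0,0]],"spin":[0,0,0]}'| sed -n '2p;4p'; python3 -m jog '{"jaw":[36,36,36],"slide":[[-0.02,0,0],[0,0,0],[0,0,0]],"spin":[0,0,0]}'| sed -n '2p;4p'
```

```text
ee_pos: [408.0, -266.8, 220.8]
force: [0.1, 3.4, -3.5]
ee_pos: [408.0, -266.8, 220.8]
force: [0.7, 5.0, -3.5]
```

```bash
python3 -m jog '{"jaw":[36,36,36],"slide":[[-0.02,0,0],[0,0,0],[0,0,0]],"spin":[0,0,0]}'| sed -n '2p;4p'; python3 -m jog '{"jaw":[36,36,36],"slide":[[-0.02,0,0],[0,0,0],[0,0,0]],"spin":[0,0,0]}'| sed -n '2p;4p'
```

```text
ee_pos: [408.0, -266.8, 220.8]
force: [1.0, 7.0, -1.9]
ee_pos: [408.0, -266.8, 220.8]
force: [2.1, 8.9, -2.1]
```

```bash
python3 -m jog '{"jaw":[36,36,36],"slide":[[-0.02,0,0],[0,0,0],[0,0,0]],"spin":[0,0,0]}'| sed -n '2p;4p'
```

```text
ee_pos: [408.0, -266.8, 220.8]
force: [1.6, 10.2, -1.3]
```

```bash
python3 -m jog '{"jaw":[36,36,36,36,36],"slide":[[0.1,0,0],[0.1,0,0],[0.1,0,0],[0,0,0],[0,0,0]],"spin":[0,0,0,0,0]}'| sed -n '2p;4p'; python3 -m jog '{"jaw":[36,36,36,36,36],"slide":[[0.07,0,0],[0.07,0,0],[0.06,0,0],[0,0,0],[0,0,0]],"spin":[0,0,0,0,0]}'| sed -n '2p;4p'
python3 - <<'E'
from h import *
f=env.grab_frame("scene")[:,:,::-1];t=env.grab_frame("top")[:,:,::-1]
c=lambda i,x,y:cv2.resize(i[y:y+80,x:x+80],(400,400),interpolation=cv2.INTER_CUBIC)
cv2.imwrite("pics/hook.png",np.hstack([c(f,100,150),c(t,330,220)]))
E
```

```text
ee_pos: [408.6, -261.0, 220.9]
force: [-0.1, -0.9, -5.0]
ee_pos: [409.0, -254.8, 220.9]
force: [0.8, 0.1, -4.3]
```

View pics/hook.png

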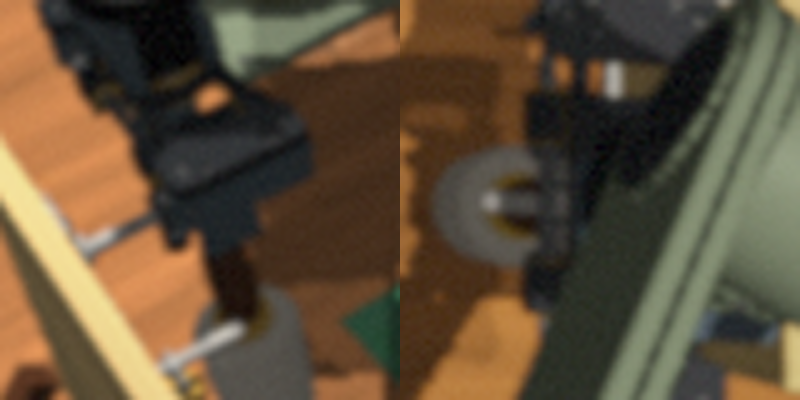

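The flap is hidden by the gripper in both views, so I'll feel for it.

```bash
python3 -m jog '{"jaw":[36,36,36,36,36],"slide":[[0.06,0,0],[0.06,0,0],[0.04,0,0],[0,0,0],[0,0,0]],"spin":[0,0,0,0,0]}'| sed -n '2p;4p'; python3 -m jog '{"jaw":[36,36,36,36],"slide":[[0.03,0,0],[0.03,0,0],[0,0,0],[0,0,0]],"spin":[0,0,0,0]}'| sed -n '2p;4p'
```

```text
ee_pos: [409.4, -250.0, 220.9]
force: [0.0, -0.4, -3.6]
ee_pos: [409.5, -248.2, 220.8]
force: [-0.2, -1.1, -4.4]
```

```bash
python3 -m jog '{"jaw":[36,36,36,36],"slide":[[0.02,0,0],[0.02,0,0],[0,0,0],[0,0,0]],"spin":[0,0,0,0]}'| sed -n '2p;4p'
```

```text
ee_pos: [409.6, -247.0, 220.9]
force: [0.1, -0.0, -5.1]
```

```bash
python3 -m jog '{"jaw":[36,36,36],"slide":[[0.02,0,0],[0,0,0],[0,0,0]],"spin":[0,0,0]}'| sed -n '2p;4p'; python3 -m jog '{"jaw":[36,36,36],"slide":[[0.02,0,0],[0,0,0],[0,0,0]],"spin":[0,0,0]}'| sed -n '2p;4p'
```

```text
ee_pos: [409.6, -246.9, 220.9]
force: [-0.3, -3.1, -5.8]
ee_pos: [409.7, -246.8, 220.9]
force: [-1.0, -4.8, -5.9]
```

```bash
python3 -m jog '{"jaw":[36,36,36],"slide":[[0.02,0,0],[0,0,0],[0,0,0]],"spin":[0,0,0]}'| sed -n '2p;4p'; python3 -m jog '{"jaw":[36,36,36],"slide":[[0.01,0,0],[0,0,0],[0,0,0]],"spin":[0,0,0]}'| sed -n '2p;4p'
```

```text
ee_pos: [409.7, -246.8, 220.9]
force: [-0.5, -7.0, -6.9]
ee_pos: [409.7, -246.8, 220.9]
force: [-1.7, -7.0, -6.1]
```

The shut flap is caught exactly where expected. I'll hold at about 6 N and then relax.

```bash
python3 -m jog '{"jaw":[36,36,36,36,36,36,36],"slide":[[-0.008,0,0],[0,0,0],[0,0,0],[0,0,0],[0,0,0],[0,0,0],[0,0,0]],"spin":[0,0,0,0,0,0,0]}'| sed -n '2p;4p'; python3 -m jog '{"jaw":[36,36,36,36,36,36],"slide":[[-0.06,0,0],[-0.1,0,0],[-0.1,0,0],[-0.08,0,0],[0,0,0],[0,0,0]],"spin":[0,0,0,0,0,0]}'| sed -n '1,4p'
```

```text
ee_pos: [409.7, -246.8, 220.9]
force: [-0.5, -6.3, -5.7]
time_s: 26.15
ee_pos: [408.9, -255.2, 220.8]
ee_rot: [-180.0, -0.0, 85.5]
force: [-0.2, -0.4, -4.5]
```

```bash
python3 -m jog '{"jaw":[36,36,36],"slide":[[0,0,0.015],[0,0,0],[0,0,0]],"spin":[0,0,0]}'| sed -n '2p;4p'; python3 -m jog '{"jaw":[36,36,36],"slide":[[0,0,0.01],[0,0,0],[0,0,0]],"spin":[0,0,0]}'| sed -n '2p;4p'
```

```text
ee_pos: [409.0, -255.2, 220.6]
force: [-0.6, 0.7, -2.1]
ee_pos: [409.0, -255.3, 220.5]
force: [-1.9, 1.1, 2.0]
```

```bash
python3 -m jog '{"jaw":[36,36,45,47,50,55,62,70,70,70],"slide":[[0,0,-0.008],[0,0,0],[0,0,0],[0,0,0],[0,0,0],[0,0,0],[0,0,0],[0,0,0],[0,0,0],[0,0,0]],"spin":[0,0,0,0,0,0,0,0,0,0]}' 5; python3 -m jog '{"jaw":[70,70,70,70,70,70,70,70],"slide":[[0,0,-0.2],[0,0,-0.4],[0,0,-0.7],[0,0,-1],[0,0,-1],[0,0,-1],[0,0,-1],[0,0,0]],"spin":[0,0,0,0,0,0,0,0]}'
```

```text
time_s: 27.75
ee_pos: [409.0, -255.3, 220.3]
ee_rot: [180.0, 0.0, 85.5]
force: [0.5, 0.2, -0.0]
gripper_width: 69.8
gripper_force: 0.0
time_s: 28.55
ee_pos: [410.3, -256.2, 384.7]
ee_rot: [179.5, 0.3, 85.5]
force: [0.3, -0.3, 0.6]
gripper_width: 70.0
gripper_force: 0.0
```

Released, with zero force. I'll move clear, let any swing die down, and look.

```bash
python3 -m jog '{"jaw":[70,70,70,70,70,70,70,70,70,70],"slide":[[1,0,-0.3],[1,0,-0.3],[1,0,0],[1,0,0],[1,0,0],[1,0,0],[1,0,0],[0,0,0],[0,0,0],[0,0,0]],"spin":[0,0,0,0,0,0,0,0,0,0]}' | head -2; python3 -m jog '{"jaw":[70,70,70,70,70,70,70,70,70,70],"slide":[[0,0,0],[0,0,0],[0,0,0],[0,0,0],[0,0,0],[0,0,0],[0,0,0],[0,0,0],[0,0,0],[0,0,0]],"spin":[0,0,0,0,0,0,0,0,0,0]}' | head -1
python3 - <<'E'
from h import *
a=env.grab_frame("scene")[:,:,::-1]
b=env.grab_frame("scene")[:,:,::-1];print(np.abs(a.astype(int)-b)[150:270,80:220].mean())
L=cv2.resize(a[150:270,90:170],(400,600),interpolation=cv2.INTER_CUBIC)
t=env.grab_frame("top")[:,:,::-1]
cv2.imwrite("pics/end.png",np.hstack([L,np.vstack([cv2.resize(t,(400,300)),cv2.resize(t[225:285,330:410],(400,300),interpolation=cv2.INTER_CUBIC)])]))
E
```

```text
time_s: 29.55
ee_pos: [425.2, -46.6, 397.3]
time_s: 30.55
1.2382738095238095
```

View pics/end.png

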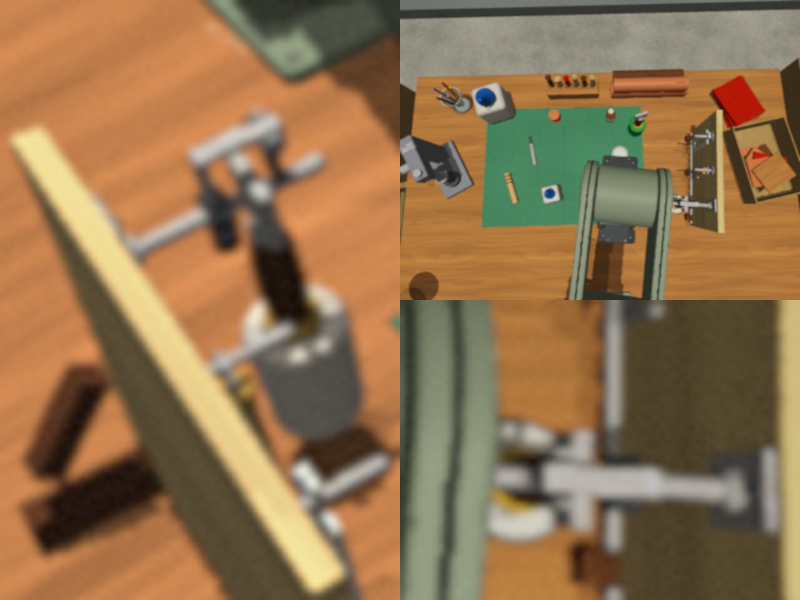

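The maul hangs from the peg at (260,200), between the collar (220,225) and the flap. The other things are where they were.

```bash
python3 -m jog '{"jaw":[70,70,70,70,70,70,70,70,70,70],"slide":[[0,0,0],[0,0,0],[0,0,0],[0,0,0],[0,0,0],[0,0,0],[0,0,0],[0,0,0],[0,0,0],[0,0,0]],"spin":[0,0,0,0,0,0,0,0,0,0]}' | head -1; python3 -c "
from workcell import env; print(env.job_done())"
```

```text
time_s: 31.7
the job is handed in; nothing more can be done
None
```

The steel-eyed maul hangs freely on the drop-latch hook with the flap shut behind it; the tug, at about 6–7 N for over half a second, was stopped by the flap, and I handed the job in at about 32 s.

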